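Roll the coconut-milk tin into line with the piercer

ROBOT

A 6-joint arm with a two-finger parallel gripper is mounted at the origin on the work surface. World frame = base frame: x ahead of the robot, y to its left, z up, the work surface at z = 0. Lengths are in m, angles in degrees, forces in N, time in s.
With the tool pointing down it reaches from about 0.375 to 0.9 m from the base axis. Payload 3.1 kg.
Tool frame: the origin (TCP) lies on the centre line of the jaws, within the pads' length; the fingertips stand 14 mm ahead of it and the grasp point (between the pads) lies 5 mm behind it (bot.tips_ahead is the distance from the TCP to the fingertips, in m); z points along the fingers, y is the line along which they close (so a half turn about z gives the same grasp; the last joint's range is limited). The gripper opens to 87 mm and grips with 3 to 60 N. Pads are 19 mm wide; open, the fingers measure 117 mm over their backs; the gripper's body (75 mm by 190 mm) begins 51 mm behind the grasp point.
Start: joints at [-81.503, 30.224, 82.088, -0, 67.689, -10.227], TCP at [0.201, -0.592, 0.237] pointing down, gripper open.
Joint ranges: [-176.69, 176.69], [-43.24, 126.21], [12.49, 139.97], [-82, 262], [0, 151.66], [-163.58, 163.58]. Speed limits (degrees/s): [159.86, 159.86, 180, 180, 180, 180].

INTERFACE

Orientations are given as a 3x3 rotation matrix whose columns are the frame's x, y, z axes.
In Python, from rig import bot gives the robot as it stands.
- The arm moves only by the tool play_rows, never from a script. Its argument "moves" is a list that holds one entry, the list of rows, each a list of 6 numbers: the shift along the tool's x, y, z in mm, then the turn, a rotation vector about the tool's x, y, z in rad. A call has 1 to 5 rows; each row shifts and turns the commanded pose from where the row before left it, along the tool's axes as they then stand; what a row does not reach is not made up. A row lasts 1/10 s, in which the tool goes at most 50 mm and 8.59 degrees, less where a joint would pass 70% of its speed; a pose out of reach is approached as far as the arm can. A call with a gripper value outside its range is refused whole. "fingers" is the opening, from -1 (shut) to 1 (fully open), set as the call begins (left out, the last holds). The fingers move at their own pace and stop on an object; the grip force is fixed at half the most. Time passes only in rows, so rows that do not move let the fingers close. It gives the time, the measured TCP pose, the force, the opening and the grip force at its end, in the units of the state.
- bot.read_state(): the state, without advancing time (a new reading comes with each control period).
- bot.capture(name): name is "scene" or "top" or "wrist"; returns a dict with "image" (400x640x3 uint8, blue, green, red), "fx", "fy", "cx", "cy" (pixels), "R" (3x3) and "t" (3): a world point X has camera coordinates R X + t. Camera axes: x right, y down, z forward; pixel columns grow to the right and rows downward; lengths in m; the calibration is good to about 2 mm. A picture is of the moment at which its call begins. There is no depth.
- bot.hand_in(): hands the job in; it is judged then, once.
Trained networks look in a picture, given as the dict that the camera call returned (one of the last four; its "shot" number tells which), for a name from the list of things; names that differ only in an ending like _2 or _b are one class to them, and where a whole thing is asked for, a point or a joint stands for the part that bears it (a point fixed in the world has none). Each returns a list of dicts, best first, with "confidence" (0 to 1); they miss things now and then, are a little off and sometimes report something else, mostly with a low value. They report only what shows in the picture. A call takes as long as a camera call. They do not tell look-alikes from the thing itself.
- bot.search_frame(picture, query): "centre" ([column, row] in pixels, amid what is visible of it).
- bot.silhouettes(picture, query): "pixels" (400x640 bool, what is visible of it) and "centre" ([column, row] in pixels, amid what is visible of it).
- bot.pinpoint(picture, query): "centre" ([column, row] in pixels: a listed point, or the origin of a listed thing).
The state is a dict: "time_s": time; "joint_positions": joint angles; "qvel": joint speeds; "tau": joint torques, N m; "position": TCP position; "tcp_rot": TCP orientation; "force": force on the tool from outside, world axes, zero at the start; "moment": the same for the moment, N m; "opening": opening from 0.0 (shut) to 1.0 (fully open); "grasp_force": force on a finger pad.
Only numpy, scipy, OpenCV 4.12 (cv2) and the standard library are available. Lean on these libraries where they do the work, as an engineer would, in place of code of your own. Each camera call takes 0.05 s, during which the arm holds its last target. There are 200 camera calls.

TASK

Roll the tin that lies on its side on the chopping board along the board, gently, until it lies still with the middle of its end straight in front of the spike of the tin piercer. Roll it with the fingertips resting on its top, in as many strokes as you like: do not push it from behind or the side, take hold of it or lift it, and leave everything else standing where it is.

Things in the scene. Friction and masses are not known exactly. Their poses are not given: they have to be found in the camera images.
- tin: The tin to roll: closed, full, bare metal rims and paper label, a cylinder 76 mm in diameter, 110 mm long, about 0.45 kg, lying on its side on the board. Origin at its very centre (38 mm above the board; its top line 38 mm above the origin). Its x runs along the cylinder, level, at first within 0.1 rad of the board's x; y and z turn as it rolls. It starts near one end of the board, 75 to 165 mm from the spike's line.
- board: Fixed wooden chopping board, 200 mm (its x) by 420 mm (its y), 18 mm thick, flat on the table. Origin at the centre of its underside. The tin rolls along its y, without slip; it coasts 1 to 2 cm from 0.1 m/s and stays put when left at rest. A fingertip dragging the tin's top along travels twice as far as the tin.
- piercer: Fixed lever tin piercer on the table just past the board's far long edge, 80 mm wide, its lever handle 141 mm high at most. Origin at the centre of its underside, 150 mm from the board's centre line. Its x is parallel to the board's x; its spike points along its -x over the board, 56 mm above the table, level with the tin's axis. The tin is in place when its centre has y = 0 in the piercer's frame.
- spike_tip (a point): Tip of the piercer's horizontal spike, 57 mm from the piercer's origin along its -x and 56 mm above the table; about 40 mm clear of the tin's end when the tin lies in front of it.
- glass: Bystander: empty greenish glass, 64 mm in diameter at the rim, 95 mm high, standing on the board at the end where the tin does not lie. Origin at the centre of its underside.
- spare_tin: Bystander: a second tin of the same kind, standing upright on the table past the left-hand end of the board, 76 mm in diameter, 110 mm high. Origin at the centre of its underside.
- jar: Bystander: cream jar with a lid, 90 mm in diameter, 125 mm high, beyond the board. Origin at the centre of its underside.
- limes: Bystander: shallow dish 124 mm wide with two limes in it, 47 mm high in all, beyond the board. Origin at the centre of its underside.
- spoon_cup: Bystander: steel cup 72 mm in diameter and 85 mm high with spoons sticking up to about 175 mm, past the right-hand end of the board. Origin at the centre of its underside.
- spoon: Bystander: steel spoon 170 mm long lying flat on the table past the left-hand end of the board, beyond the spare tin. Origin at its middle, on the underside.
Not all that is in view belongs to the job. What is shaped like the tin but red or turquoise is not meant. What is shaped like the piercer but orange or turquoise is not meant.

How it is judged:
By the outcome, as a careful person would: the job done as asked, in the order asked, and still so for the second after the job is handed in, with the robot touching nothing.
It also fails if it takes over 61 s, if anything falls off the work surface, if the arm or the gripper's body presses on something with over 40 N, if the wrist force passes 120 N, or if a joint passes its speed limit or range.

## Working session

There is one attempt and no reset: what is moved stays moved. The work goes in short steps, Python scripts to look and compute and a tool call to move; the robot and the scene stay as the last step left them, time stands still between calls to the robot, and variables do not carry over. Pictures are saved under pics/ and viewed, at most 10 in all, crops included, and the job is handed in when it is done.

Besides the shell and the picture viewer there is one more tool, called after "Call:" as name(argument=value, ...), one argument or row to a line, values as JSON. play_rows: Moves the arm, as the interface text tells. Its arguments: {"type":"object","properties":{"moves":{"type":"array","items":{"type":"array","items":{"type":"array","items":{"type":"number"}}}},"fingers":{"type":"number"}},"required":["moves"]}

```bash
mkdir -p pics
cat > h.py <<'E'
from rig import bot
import numpy as np, cv2
def ray(p,uv):
    R=np.array(p["R"]);t=np.array(p["t"])
    d=R.T@np.array([(uv[0]-p["cx"])/p["fx"],(uv[1]-p["cy"])/p["fy"],1.]);return -R.T@t,d
def at(p,uv,z):
    o,d=ray(p,uv);return (o+d*(z-o[2])/d[2]).round(4)
def proj(p,X):
    c=np.array(p["R"])@np.array(X)+np.array(p["t"]);return [p["cx"]+p["fx"]*c[0]/c[2],p["cy"]+p["fy"]*c[1]/c[2]]
E
python3 - <<'E'
from h import *
Z=dict(tin=.056,board=0,piercer=0,spike_tip=.056,glass=0,spare_tin=0,spoon_cup=0,jar=0)
ims=[]
for n in("scene","top"):
    p=bot.capture(n);ims.append(p["image"]);cv2.imwrite(f"pics/{n}.png",p["image"])
    print(n,-np.array(p["R"]).T@np.array(p["t"]))
    for k,z in Z.items():
        for d in bot.pinpoint(p,k)[:4]: print(k,np.round(d["centre"],1),round(d["confidence"],2),at(p,d["centre"],z))
print(bot.read_state())
E
```

```text
scene [1.07006712 0.43484122 0.82957661]
tin [249.2 304.5] 0.95 [0.8078 0.0865 0.056 ]
tin [238.5 167.1] 0.79 [ 0.5325 -0.2036  0.056 ]
tin [289.8 109.6] 0.66 [ 0.2585 -0.2543  0.056 ]
tin [283.7 198.5] 0.44 [ 0.5466 -0.0402  0.056 ]
board [285.  198.1] 0.86 [ 0.5056 -0.0728  0.    ]
piercer [437.6 315. ] 0.85 [0.5686 0.3932 0.    ]
piercer [248.8 237.9] 0.75 [ 0.6583 -0.0598  0.    ]
piercer [448.4 188.2] 0.67 [0.2132 0.2519 0.    ]
spike_tip [260.1 205.6] 0.79 [ 0.5985 -0.0705  0.056 ]
spike_tip [460.8 157.9] 0.78 [0.1471 0.2423 0.056 ]
spike_tip [449.3 281.2] 0.55 [0.5177 0.3814 0.056 ]
glass [329.8 209.2] 0.6 [0.4661 0.0423 0.    ]
spare_tin [388.7 221.1] 0.68 [0.4091 0.1821 0.    ]
spare_tin [285.  197.5] 0.61 [ 0.504  -0.0742  0.    ]
spare_tin [407.2 240.6] 0.23 [0.4348 0.2482 0.    ]
spoon_cup [188.2 168.5] 0.94 [ 0.5821 -0.3564 -0.    ]
jar [202.8 222.9] 0.77 [ 0.6927 -0.1816  0.    ]
top [0.45128681 0.04052443 1.04405192]
tin [304.2  72.8] 0.83 [0.7904 0.082  0.056 ]
tin [453.7 311.3] 0.81 [ 0.238  -0.2749  0.056 ]
tin [426.2 184.6] 0.69 [ 0.5307 -0.2087  0.056 ]
board [369
[... 850 characters left out ...]
.36393470e-05,
        6.76893227e+01, -1.02258084e+01]), 'qvel': array([ 0.00893558,  0.04044928, -0.02227812,  0.04813022, -0.02196801,
       -0.02703353]), 'tau': array([ 1.75912764e-04, -4.39997685e+01, -1.76989836e+01,  6.35343022e-02,
        5.04947780e-02, -7.96516389e-06]), 'position': array([ 0.20064734, -0.59190435,  0.2365782 ]), 'tcp_rot': array([[ 9.47089961e-01,  3.20968233e-01,  8.45113477e-06],
       [ 3.20968233e-01, -9.47089960e-01, -4.74354698e-05],
       [-7.22129402e-06,  4.76382030e-05, -9.99999999e-01]]), 'force': array([-0.10316035, -0.02751757, -0.30175945]), 'moment': array([0.03864577, 0.01215309, 0.06790819]), 'grasp_force': 0.0, 'opening': 0.9982631916977924}
```

View pics/scene.png

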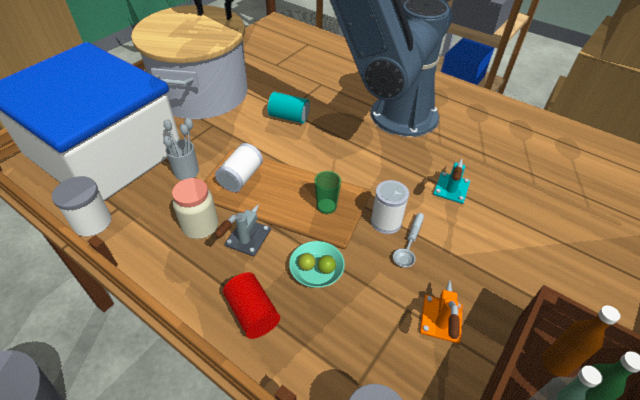

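View pics/top.png

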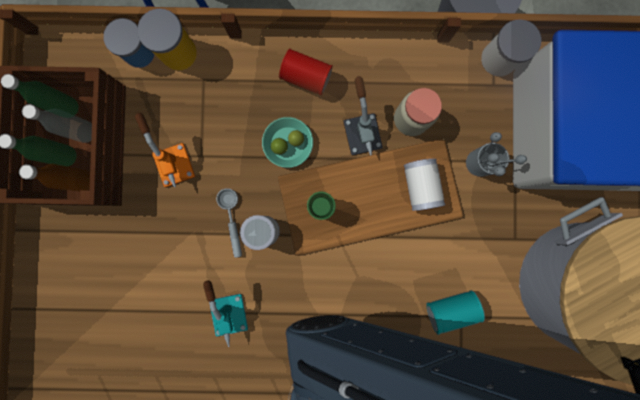

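The tin is the white and metal one at top (426,185) and scene (238,167). The look-alikes are red (304,72) and turquoise (454,311). The piercer is the grey one at top (363,136), beside the board; the look-alikes are orange (173,167) and turquoise (228,318). Next, a close crop to check this, plus the tin and board geometry.

Run:
```python
from h import *
p=bot.capture("top");im=p["image"]
cv2.imwrite("pics/crop.png",cv2.resize(im[90:270,270:500],None,fx=3.4,fy=3.2,interpolation=cv2.INTER_CUBIC))
for k in("board","tin"):
    for d in bot.silhouettes(p,k)[:3]:
        m=d["pixels"].astype(np.uint8)
        if m.sum()<50: continue
        c=d["centre"]
        z=.018 if k=="board" else .056
        pts=np.argwhere(m)[:,::-1]
        w=np.array([at(p,q,z)[:2] for q in pts],np.float32)*1000
        r=cv2.minAreaRect(w);print(k,round(d["confidence"],2),np.round(c),np.round(r[0],1),np.round(r[1],1),round(r[2],1))
```

```text
board 0.69 [366. 198.] [502.4 -81.9] [202.5 420.5] 14.3
board 0.5 [317. 204.] [478.4  36.5] [65.6 63.2] 1.0
tin 0.96 [454. 312.] [ 236.9 -278.3] [ 77.  124.6] 16.8
tin 0.76 [304.  72.] [792.8  81.2] [119.5  77.3] 69.0
tin 0.71 [425. 185.] [ 531.6 -203. ] [114.3  77.8] 11.6
```

View pics/crop.png

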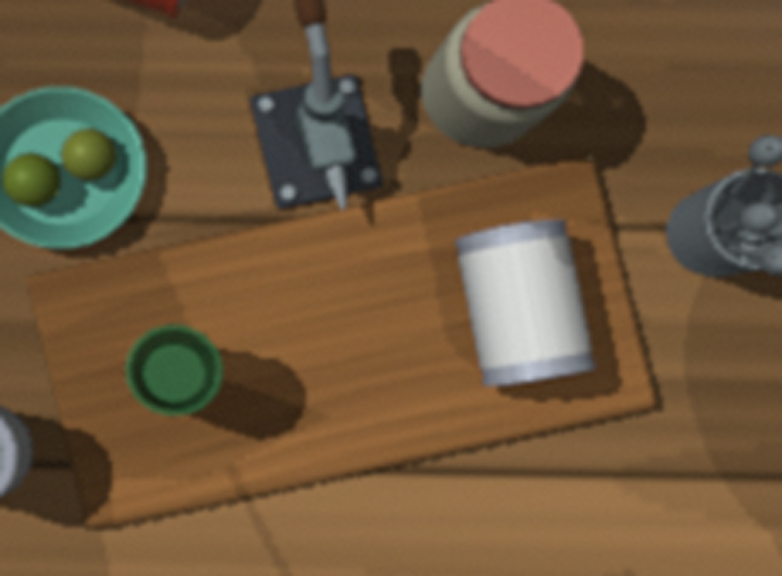

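The crop confirms it: the white tin with metal rims is at crop (525,300), the grey piercer's spike tip at crop (342,205), and the glass stands at the other end. In the board frame (yaw 14.3°) the tin is at about y = -129 mm and the spike line at about -19 mm, so it has to roll roughly 110 mm. I'll lift first, then cross over.

Call:
play_rows(
  moves=[
    [[0,0,-40,0,0,0],[0,0,-40,0,0,0],[39.5,-23.5,0,0,0,0],[39.5,-23.5,0,0,0,0],[39.5,-23.5,0,0,0,0]],
  ],
  fingers=0,
)

```text
time_s: 1.55
position: [0.2908, -0.4862, 0.317]
tcp_rot: [[0.948, 0.32, 0.001], [0.32, -0.948, -0.001], [0.0, 0.001, -1.0]]
force: [0.7, -0.0, -0.4]
opening: 0.631
grasp_force: 0.0
```

Call:
play_rows(
  moves=[
    [[39.5,-23.5,0,0,0,0],[39.5,-23.5,0,0,0,0],[39.5,-23.5,0,0,0,0],[39.5,-23.5,0,0,0,0],[39.5,-23.5,0,0,0,0]],
  ],
)

```text
time_s: 2.05
position: [0.4406, -0.3109, 0.3168]
tcp_rot: [[0.947, 0.321, 0.0], [0.321, -0.947, -0.0], [0.0, 0.0, -1.0]]
force: [-0.0, -0.7, 0.3]
opening: 0.497
grasp_force: 0.0
```

Call:
play_rows(
  moves=[
    [[39.5,-23.5,0,0,0,0],[39.5,-23.5,0,0,0,0],[39.5,-23.5,0,0,0,0],[0,0,0,0,0,-0.149],[0,0,0,0,0,-0.149]],
  ],
)

```text
time_s: 2.55
position: [0.5301, -0.2058, 0.3165]
tcp_rot: [[0.805, 0.593, -0.0], [0.593, -0.805, -0.0], [-0.0, 0.0, -1.0]]
force: [-0.8, 0.6, -0.3]
opening: 0.501
grasp_force: 0.0
```

Call:
play_rows(
  moves=[
    [[0,0,20,0,0,-0.149],[0,0,20,0,0,-0.149],[0,0,20,0,0,-0.149],[0,0,20,0,0,-0.149],[0,0,0,0,0,-0.149]],
  ],
)

```text
time_s: 3.05
position: [0.5274, -0.2065, 0.2337]
tcp_rot: [[0.194, 0.981, -0.005], [0.981, -0.194, 0.003], [0.002, -0.006, -1.0]]
force: [-0.8, -0.0, 0.3]
opening: 0.499
grasp_force: 0.0
```

Call:
play_rows(
  moves=[
    [[0,0,0,0,0,-0.149],[0,0,0,0,0,-0.149],[0,0,0,0,0,-0.149],[0,0,0,0,0,0],[0,0,0,0,0,0]],
  ],
)

```text
time_s: 3.55
position: [0.5292, -0.2076, 0.2366]
tcp_rot: [[-0.24, 0.971, 0.0], [0.971, 0.24, -0.0], [-0.0, 0.0, -1.0]]
force: [-0.0, -0.0, -0.7]
opening: 0.501
grasp_force: 0.0
```

```bash
cat > m.py <<'E'
from h import *
import sys
c0=np.array([.5025,-.081]);a=np.radians(14.3);B=np.array([[np.cos(a),-np.sin(a)],[np.sin(a),np.cos(a)]])
def bf(w): return (B.T@(np.array(w)[:2]-c0)*1000).round(1)
def near(ds,p,z,ref,r=.15):
    return [(round(d["confidence"],2),at(p,d["centre"],z)) for d in ds if np.linalg.norm(at(p,d["centre"],z)[:2]-ref)<r]
def look(cams):
  for n in cams:
    p=bot.capture(n);cv2.imwrite(f"pics/{n}_{sys.argv[1]}.png",p["image"])
    for k,z in(("tin",.056),("spike_tip",.056),("piercer",0)):
        for c,w in near(bot.pinpoint(p,k),p,z,np.array([.53,-.12])): print(n,k,c,w,"board",bf(w))
  s=bot.read_state();print(s["time_s"],s["position"],bf(s["position"]),s["force"].round(2),s["opening"]);print(s["tcp_rot"].round(4))
if __name__=="__main__": look(sys.argv[2:])
E
python3 m.py a wrist top scene
```

```text
wrist tin 0.97 [ 0.5288 -0.2022  0.056 ] board [  -4.5 -123.9]
wrist spike_tip 0.82 [ 0.5986 -0.0808  0.056 ] board [ 93.2 -23.5]
wrist piercer 0.87 [ 0.6495 -0.0628  0.    ] board [146.9 -18.7]
wrist piercer 0.28 [ 0.5056 -0.0816  0.    ] board [ 2.9 -1.3]
top tin 0.86 [ 0.5266 -0.2144  0.056 ] board [  -9.6 -135.2]
top spike_tip 0.61 [ 0.6079 -0.0761  0.056 ] board [103.3 -21.3]
top spike_tip 0.41 [ 0.5288 -0.2071  0.056 ] board [  -5.7 -128.7]
top piercer 0.86 [ 0.6541 -0.0645  0.    ] board [151.  -21.5]
scene tin 0.66 [ 0.5352 -0.2004  0.056 ] board [   2.2 -123.8]
scene spike_tip 0.68 [ 0.5957 -0.079   0.056 ] board [ 90.8 -21.1]
scene piercer 0.71 [ 0.6545 -0.0607  0.    ] board [152.3 -17.9]
4.15 [ 0.52918682 -0.20757274  0.23653627] [  -5.4 -129.2] [-0.24 -0.05 -1.27] 0.4975958196232853
[[-2.434e-01  9.699e-01 -0.000e+00]
 [ 9.699e-01  2.434e-01  0.000e+00]
 [ 1.000e-04 -0.000e+00 -1.000e+00]]
```

View pics/wrist_a.png

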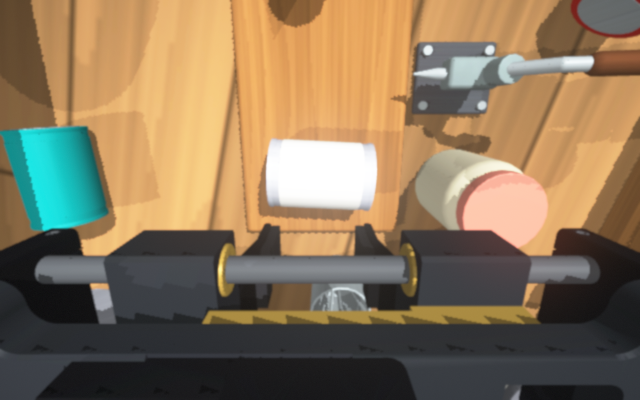

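The wrist view shows the tin at (320,175), its axis nearly along the gripper's closing line, and the spike tip at (418,73). The spike line is about -20.5 mm in board y, and the tin about -126. Coming down onto the top.

Call:
play_rows(
  moves=[
    [[-4,0,45,0,0,0],[0,0,45,0,0,0],[0,0,30,0,0,0],[0,0,3,0,0,0],[0,0,0,0,0,0]],
  ],
)

```text
time_s: 4.65
position: [0.5301, -0.2115, 0.1133]
tcp_rot: [[-0.243, 0.97, -0.001], [0.97, 0.243, 0.001], [0.001, -0.001, -1.0]]
force: [-0.6, -0.2, 0.2]
opening: 0.499
grasp_force: 0.0
```

Call:
play_rows(
  moves=[
    [[0,0,2,0,0,0],[0,0,2,0,0,0],[0,0,0,0,0,0]],
  ],
)

```text
time_s: 4.95
position: [0.5308, -0.2118, 0.1108]
tcp_rot: [[-0.244, 0.97, 0.002], [0.97, 0.244, -0.001], [-0.002, 0.002, -1.0]]
force: [0.3, -0.4, -0.2]
opening: 0.497
grasp_force: 0.0
```

Call:
play_rows(
  moves=[
    [[0,0,1,0,0,0],[0,0,0,0,0,0]],
  ],
)

```text
time_s: 5.15
position: [0.5303, -0.2116, 0.109]
tcp_rot: [[-0.243, 0.97, 0.001], [0.97, 0.243, -0.0], [-0.001, 0.001, -1.0]]
force: [0.4, -0.6, 0.8]
opening: 0.5
grasp_force: 0.0
```

Call:
play_rows(
  moves=[
    [[0,0,1,0,0,0],[0,0,0,0,0,0]],
  ],
)

```text
time_s: 5.35
position: [0.5305, -0.2118, 0.1083]
tcp_rot: [[-0.244, 0.97, 0.001], [0.97, 0.244, -0.001], [-0.001, 0.001, -1.0]]
force: [-0.7, 0.6, 4.6]
opening: 0.498
grasp_force: 2.1
```

Call:
play_rows(
  moves=[
    [[0,0,0.5,0,0,0],[0,0,0,0,0,0]],
  ],
)

```text
time_s: 5.55
position: [0.5305, -0.212, 0.1082]
tcp_rot: [[-0.244, 0.97, 0.001], [0.97, 0.244, -0.001], [-0.001, 0.001, -1.0]]
force: [-1.7, -0.7, 7.6]
opening: 0.496
grasp_force: 3.7
```

Contact, with about 7 N down. First stroke of 26 mm.

Call:
play_rows(
  moves=[
    [[4,0,0,0,0,0],[6,0,0,0,0,0],[7,0,0,0,0,0],[6,0,0,0,0,0],[3,0,0,0,0,0]],
  ],
)

```text
time_s: 6.05
position: [0.5253, -0.1865, 0.1083]
tcp_rot: [[-0.244, 0.97, 0.004], [0.97, 0.244, -0.002], [-0.003, 0.003, -1.0]]
force: [0.7, 0.5, 6.0]
opening: 0.499
grasp_force: 2.9
```

Call:
play_rows(
  moves=[
    [[0,0,0,0,0,0]],
  ],
)

```text
time_s: 6.15
position: [0.5253, -0.1865, 0.1083]
tcp_rot: [[-0.244, 0.97, 0.004], [0.97, 0.244, -0.002], [-0.003, 0.003, -1.0]]
force: [1.3, -0.4, 5.6]
opening: 0.499
grasp_force: 3.0
```

```bash
python3 m.py b wrist top
```

```text
wrist tin 0.87 [ 0.5281 -0.1874  0.056 ] board [  -1.5 -109.4]
wrist spike_tip 0.9 [ 0.5979 -0.0768  0.056 ] board [ 93.5 -19.5]
wrist piercer 0.97 [ 0.6522 -0.0649  0.    ] board [149.  -21.4]
top spike_tip 0.79 [ 0.5922 -0.0817  0.056 ] board [ 86.7 -22.8]
top piercer 0.97 [ 0.6531 -0.0655  0.    ] board [149.8 -22.2]
6.55 [ 0.52541481 -0.18697996  0.10827158] [  -4.  -108.4] [1.14 0.94 5.72] 0.49767482694499854
[[-0.2435  0.9699  0.0038]
 [ 0.9699  0.2435 -0.0019]
 [-0.0028  0.0032 -1.    ]]
```

View pics/wrist_b.png

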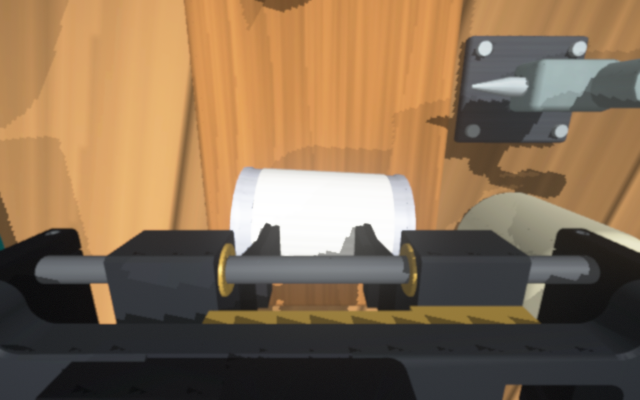

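The tin is rolling with the fingertips and stays under them (tin at (322,205), spike tip at (475,87)). I'll finish this stroke, reset, and repeat.

Call:
play_rows(
  moves=[
    [[3,0,0,0,0,0],[3,0,0,0,0,0],[0,0,0,0,0,0]],
  ],
)

```text
time_s: 6.85
position: [0.5242, -0.1809, 0.1083]
tcp_rot: [[-0.244, 0.97, 0.004], [0.97, 0.244, -0.002], [-0.003, 0.004, -1.0]]
force: [1.2, 0.8, 5.7]
opening: 0.502
grasp_force: 2.8
```

Call:
play_rows(
  moves=[
    [[0,0,-5,0,0,0],[-14,0,0,0,0,0],[0,0,0,0,0,0],[0,0,4,0,0,0],[0,0,1,0,0,0]],
  ],
)

```text
time_s: 7.35
position: [0.5262, -0.1949, 0.1081]
tcp_rot: [[-0.243, 0.97, 0.001], [0.97, 0.243, -0.001], [-0.001, 0.001, -1.0]]
force: [-3.6, -1.0, 16.1]
opening: 0.496
grasp_force: 7.9
```

Call:
play_rows(
  moves=[
    [[0,0,0,0,0,0]],
  ],
)

```text
time_s: 7.45
position: [0.5262, -0.1948, 0.1082]
tcp_rot: [[-0.243, 0.97, 0.001], [0.97, 0.243, -0.001], [-0.002, 0.001, -1.0]]
force: [-1.0, -1.0, 10.4]
opening: 0.498
grasp_force: 5.1
```

Call:
play_rows(
  moves=[
    [[4,0,0,0,0,0],[7,0,0,0,0,0],[7,0,0,0,0,0],[6,0,0,0,0,0],[4,0,0,0,0,0]],
  ],
)

```text
time_s: 7.95
position: [0.5206, -0.1673, 0.1082]
tcp_rot: [[-0.243, 0.97, 0.004], [0.97, 0.243, -0.002], [-0.003, 0.004, -1.0]]
force: [1.9, -0.7, 8.5]
opening: 0.5
grasp_force: 4.0
```

Call:
play_rows(
  moves=[
    [[0,0,0,0,0,0]],
  ],
)

```text
time_s: 8.05
position: [0.5205, -0.167, 0.1082]
tcp_rot: [[-0.244, 0.97, 0.004], [0.97, 0.244, -0.002], [-0.002, 0.003, -1.0]]
force: [1.0, -0.3, 8.4]
opening: 0.5
grasp_force: 4.1
```

```bash
python3 m.py c wrist scene
```

```text
wrist tin 0.92 [ 0.5237 -0.1721  0.056 ] board [ -2.  -93.5]
wrist spike_tip 0.85 [ 0.5975 -0.0787  0.056 ] board [ 92.6 -21.2]
wrist piercer 0.74 [ 0.6513 -0.0649  0.    ] board [148.2 -21.2]
scene tin 0.79 [ 0.5279 -0.1743  0.056 ] board [  1.6 -96.7]
scene spike_tip 0.62 [ 0.6011 -0.0787  0.056 ] board [ 96.1 -22.1]
scene piercer 0.9 [ 0.6582 -0.0576 -0.    ] board [156.7 -15.8]
8.45 [ 0.52066513 -0.16762279  0.1082314 ] [ -3.8 -88.4] [1.65 0.59 8.32] 0.5003567215999996
[[-0.2433  0.9699  0.0041]
 [ 0.9699  0.2433 -0.0019]
 [-0.0028  0.0035 -1.    ]]
```

Call:
play_rows(
  moves=[
    [[0,0,-5,0,0,0],[-14,0,0,0,0,0],[0,0,3,0,0,0],[0,0,2,0,0,0],[0,0,0,0,0,0]],
  ],
)

```text
time_s: 8.95
position: [0.5231, -0.1816, 0.1081]
tcp_rot: [[-0.243, 0.97, 0.002], [0.97, 0.243, -0.002], [-0.002, 0.001, -1.0]]
force: [-0.5, -0.2, 11.0]
opening: 0.496
grasp_force: 5.3
```

Call:
play_rows(
  moves=[
    [[4,0,0,0,0,0],[7,0,0,0,0,0],[7,0,0,0,0,0],[6,0,0,0,0,0],[4,0,0,0,0,0]],
  ],
)

```text
time_s: 9.45
position: [0.5175, -0.154, 0.1083]
tcp_rot: [[-0.243, 0.97, 0.005], [0.97, 0.243, -0.002], [-0.003, 0.004, -1.0]]
force: [2.2, 0.7, 8.0]
opening: 0.499
grasp_force: 4.3
```

Call:
play_rows(
  moves=[
    [[0,0,0,0,0,0],[0,0,0,0,0,0]],
  ],
)

```text
time_s: 9.65
position: [0.5175, -0.1541, 0.1082]
tcp_rot: [[-0.243, 0.97, 0.005], [0.97, 0.243, -0.002], [-0.003, 0.004, -1.0]]
force: [2.1, 1.1, 9.1]
opening: 0.498
grasp_force: 4.5
```

Call:
play_rows(
  moves=[
    [[0,0,-5,0,0,0],[-14,0,0,0,0,0],[0,0,3,0,0,0],[0,0,2,0,0,0],[0,0,0,0,0,0]],
  ],
)

```text
time_s: 10.15
position: [0.5197, -0.1681, 0.1081]
tcp_rot: [[-0.243, 0.97, 0.002], [0.97, 0.243, -0.001], [-0.002, 0.001, -1.0]]
force: [-0.7, -0.8, 10.4]
opening: 0.501
grasp_force: 5.5
```

Call:
play_rows(
  moves=[
    [[4,0,0,0,0,0],[7,0,0,0,0,0],[7,0,0,0,0,0],[6,0,0,0,0,0],[4,0,0,0,0,0]],
  ],
)

```text
time_s: 10.65
position: [0.5141, -0.1404, 0.1082]
tcp_rot: [[-0.243, 0.97, 0.005], [0.97, 0.243, -0.002], [-0.003, 0.004, -1.0]]
force: [2.3, 0.8, 8.8]
opening: 0.497
grasp_force: 4.5
```

Call:
play_rows(
  moves=[
    [[0,0,0,0,0,0],[0,0,0,0,0,0]],
  ],
)

```text
time_s: 10.85
position: [0.5141, -0.1405, 0.1082]
tcp_rot: [[-0.243, 0.97, 0.005], [0.97, 0.243, -0.002], [-0.003, 0.004, -1.0]]
force: [2.1, 1.3, 9.6]
opening: 0.498
grasp_force: 4.8
```

```bash
python3 m.py d wrist scene
```

```text
wrist tin 0.91 [ 0.519 -0.143  0.056] board [  0.7 -64.2]
wrist spike_tip 0.77 [ 0.5958 -0.0786  0.056 ] board [ 91.  -20.7]
wrist piercer 0.66 [ 0.6503 -0.0637  0.    ] board [147.5 -19.7]
scene tin 0.72 [ 0.5292 -0.1381  0.056 ] board [ 11.8 -61.9]
scene spike_tip 0.97 [ 0.5884 -0.0795  0.056 ] board [ 83.6 -19.8]
scene piercer 0.57 [ 0.6556 -0.0591  0.    ] board [153.8 -16.6]
11.25 [ 0.51412461 -0.1407276   0.10820105] [ -3.5 -60.7] [ 1.18  1.18 10.04] 0.4967058703978411
[[-0.2429  0.97    0.0046]
 [ 0.9701  0.2429 -0.0019]
 [-0.0029  0.004  -1.    ]]
```

View pics/wrist_d.png

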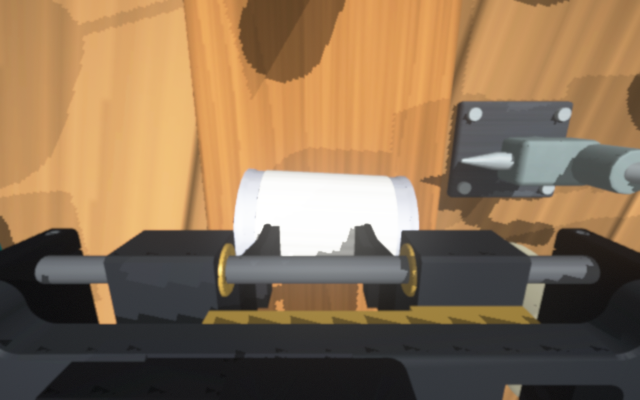

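The tin sits under the tips at about y = -65 mm, with about 45 to go. Two more strokes, then I'll raise the hand and measure the final gap with a clear view.

Call:
play_rows(
  moves=[
    [[0,0,-5,0,0,0],[-14,0,0,0,0,0],[0,0,3,0,0,0],[0,0,2,0,0,0],[0,0,0,0,0,0]],
  ],
)

```text
time_s: 11.75
position: [0.5163, -0.1545, 0.1081]
tcp_rot: [[-0.243, 0.97, 0.002], [0.97, 0.243, -0.001], [-0.002, 0.001, -1.0]]
force: [-0.5, -0.5, 9.9]
opening: 0.497
grasp_force: 5.5
```

Call:
play_rows(
  moves=[
    [[4,0,0,0,0,0],[7,0,0,0,0,0],[7,0,0,0,0,0],[6,0,0,0,0,0],[4,0,0,0,0,0]],
  ],
)

```text
time_s: 12.25
position: [0.5107, -0.1268, 0.1082]
tcp_rot: [[-0.243, 0.97, 0.005], [0.97, 0.243, -0.002], [-0.003, 0.004, -1.0]]
force: [2.0, -0.0, 9.3]
opening: 0.497
grasp_force: 4.7
```

Call:
play_rows(
  moves=[
    [[0,0,0,0,0,0],[0,0,0,0,0,0]],
  ],
)

```text
time_s: 12.45
position: [0.5107, -0.1269, 0.1082]
tcp_rot: [[-0.243, 0.97, 0.005], [0.97, 0.243, -0.002], [-0.003, 0.004, -1.0]]
force: [1.2, 0.6, 9.1]
opening: 0.5
grasp_force: 4.9
```

Call:
play_rows(
  moves=[
    [[0,0,-5,0,0,0],[-14,0,0,0,0,0],[0,0,3,0,0,0],[0,0,2,0,0,0],[0,0,0,0,0,0]],
  ],
)

```text
time_s: 12.95
position: [0.5129, -0.1409, 0.108]
tcp_rot: [[-0.243, 0.97, 0.002], [0.97, 0.243, -0.001], [-0.002, 0.001, -1.0]]
force: [-1.2, -0.1, 10.8]
opening: 0.497
grasp_force: 5.6
```

Call:
play_rows(
  moves=[
    [[4,0,0,0,0,0],[7,0,0,0,0,0],[7,0,0,0,0,0],[6,0,0,0,0,0],[4,0,0,0,0,0]],
  ],
)

```text
time_s: 13.45
position: [0.5073, -0.1132, 0.1082]
tcp_rot: [[-0.243, 0.97, 0.005], [0.97, 0.243, -0.002], [-0.003, 0.004, -1.0]]
force: [2.3, 1.0, 10.3]
opening: 0.499
grasp_force: 4.9
```

Call:
play_rows(
  moves=[
    [[0,0,0,0,0,0],[0,0,-5,0,0,0],[-14,0,-20,0,0,0],[0,0,-45,0,0,0],[0,0,-30,0,0,0]],
  ],
)

```text
time_s: 13.95
position: [0.5086, -0.1266, 0.2081]
tcp_rot: [[-0.243, 0.97, -0.001], [0.97, 0.243, 0.0], [0.001, -0.001, -1.0]]
force: [0.4, -0.2, -1.1]
opening: 0.502
grasp_force: 0.0
```

Call:
play_rows(
  moves=[
    [[0,0,0,0,0,0],[0,0,0,0,0,0]],
  ],
)

```text
time_s: 14.15
position: [0.5082, -0.1261, 0.2069]
tcp_rot: [[-0.243, 0.97, -0.0], [0.97, 0.243, 0.0], [0.0, -0.0, -1.0]]
force: [0.3, 0.9, 0.1]
opening: 0.5
grasp_force: 0.0
```

```bash
cat >> m.py <<'E'
def sil(n="wrist"):
    p=bot.capture(n);cv2.imwrite(f"pics/{n}_s{sys.argv[1]}.png",p["image"])
    for d in bot.silhouettes(p,"tin"):
        # project hypothesised cylinder and fit centre + yaw to the mask's outline
        from scipy.optimize import minimize
        m=d["pixels"].astype(np.uint8)
        g=at(p,d["centre"],.056)
        if np.linalg.norm(g[:2]-[.53,-.12])>.15: continue
        th=np.linspace(0,2*np.pi,40)
        def hyp(v):
            e=np.array([np.cos(v[2]),np.sin(v[2]),0]);f=np.array([-e[1],e[0],0])
            P=[proj(p,np.array([v[0],v[1],.056])+s*.055*e+.038*(np.cos(t)*f+np.sin(t)*np.array([0,0,1]))) for s in(-1,1) for t in th]
            h=np.zeros(m.shape,np.uint8);cv2.fillConvexPoly(h,cv2.convexHull((np.array(P)*16).astype(np.int32)),1,shift=4);return h
        f=lambda v:-float((hyp(v)&m).sum())/float((hyp(v)|m).sum())
        r=minimize(f,[g[0],g[1],a],method="Nelder-Mead",options=dict(initial_simplex=[[g[0],g[1],a],[g[0]+.01,g[1],a],[g[0],g[1]+.01,a],[g[0],g[1],a+.08]]))
        print(n,"cylinder fit",bf(r.x),"yaw",np.degrees(r.x[2]).round(1),"IoU",round(-r.fun,3))
if __name__=="__main__": sil("wrist");sil("scene");sil("top")
E
python3 m.py e wrist scene top
```

```text
wrist tin 0.69 [ 0.5161 -0.1158  0.056 ] board [  4.6 -37.1]
wrist spike_tip 0.83 [ 0.5975 -0.0773  0.056 ] board [ 93.  -19.9]
wrist piercer 0.85 [ 0.6499 -0.0627  0.    ] board [147.4 -18.7]
scene tin 0.9 [ 0.5113 -0.1194  0.056 ] board [ -1.  -39.4]
scene spike_tip 0.92 [ 0.5967 -0.0755  0.056 ] board [ 92.6 -17.9]
scene piercer 0.66 [ 0.654  -0.0635  0.    ] board [151.1 -20.5]
top tin 0.69 [ 0.5109 -0.123   0.056 ] board [ -2.2 -42.8]
top spike_tip 0.9 [ 0.6023 -0.079   0.056 ] board [ 97.2 -22.7]
top spike_tip 0.49 [ 0.6399 -0.0575  0.056 ] board [138.9 -11.2]
top piercer 0.85 [ 0.6475 -0.0574  0.    ] board [146.3 -12.9]
14.75 [ 0.50867909 -0.12609099  0.20685448] [ -5.1 -45.2] [ 0.7   0.09 -0.03] 0.5020636522286661
[[-2.435e-01  9.699e-01 -3.000e-04]
 [ 9.699e-01  2.435e-01  2.000e-04]
 [ 3.000e-04 -3.000e-04 -1.000e+00]]
wrist cylinder fit [  2.4 -37.2] yaw 11.2 IoU 0.966
top cylinder fit [  2.4 -17.5] yaw 25.5 IoU 0.459
```

View pics/wrist_e.png

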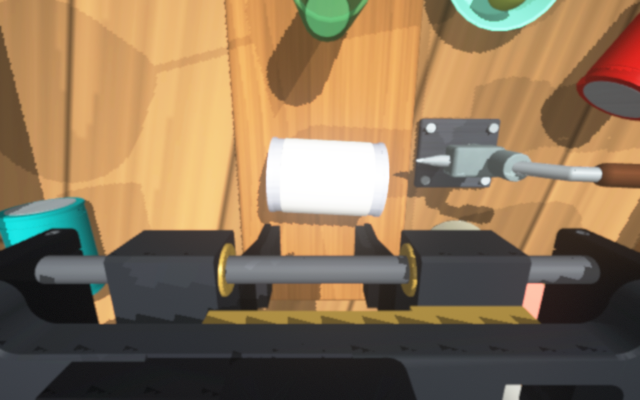

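The tin (328,177) is at about -38 mm by pinpoint, cylinder fit and kinematics, and the spike line (tip at 418,160) is at about -20.5. About 17 mm to go, so I'll do 12 mm, look again, and finish.

Call:
play_rows(
  moves=[
    [[0,0,45,0,0,0],[0,0,40,0,0,0],[0,0,11,0,0,0],[0,0,2,0,0,0],[0,0,2,0,0,0]],
  ],
)

```text
time_s: 15.55
position: [0.5085, -0.1264, 0.108]
tcp_rot: [[-0.244, 0.97, -0.001], [0.97, 0.244, -0.0], [-0.0, -0.001, -1.0]]
force: [-6.3, -0.7, 16.1]
opening: 0.499
grasp_force: 7.9
```

Call:
play_rows(
  moves=[
    [[0,0,0,0,0,0]],
  ],
)

```text
time_s: 15.65
position: [0.5088, -0.1265, 0.1084]
tcp_rot: [[-0.244, 0.97, 0.0], [0.97, 0.244, -0.001], [-0.001, 0.0, -1.0]]
force: [-1.7, -0.2, 2.0]
opening: 0.502
grasp_force: 0.7
```

Call:
play_rows(
  moves=[
    [[4,0,0,0,0,0],[6,0,0,0,0,0],[6,0,0,0,0,0],[5,0,0,0,0,0],[3,0,0,0,0,0]],
  ],
)

```text
time_s: 16.15
position: [0.5045, -0.1025, 0.1083]
tcp_rot: [[-0.244, 0.97, 0.004], [0.97, 0.244, -0.001], [-0.002, 0.004, -1.0]]
force: [0.6, 0.4, 5.2]
opening: 0.5
grasp_force: 2.5
```

Call:
play_rows(
  moves=[
    [[0,0,0,0,0,0],[0,0,-5,0,0,0],[-8,0,-20,0,0,0],[0,0,-45,0,0,0],[0,0,-30,0,0,0]],
  ],
)

```text
time_s: 16.65
position: [0.5051, -0.1106, 0.209]
tcp_rot: [[-0.243, 0.97, 0.001], [0.97, 0.243, -0.0], [-0.0, 0.001, -1.0]]
force: [0.9, -0.3, -0.3]
opening: 0.5
grasp_force: 0.0
```

Call:
play_rows(
  moves=[
    [[0,0,0,0,0,0],[0,0,0,0,0,0]],
  ],
)

```text
time_s: 16.85
position: [0.5047, -0.1104, 0.2075]
tcp_rot: [[-0.244, 0.97, 0.001], [0.97, 0.244, -0.0], [-0.001, 0.001, -1.0]]
force: [-0.5, 0.5, -0.4]
opening: 0.497
grasp_force: 0.0
```

```bash
python3 m.py f wrist scene top
```

```text
wrist tin 0.69 [ 0.5096 -0.1003  0.056 ] board [  2.1 -20.5]
wrist spike_tip 0.58 [ 0.597  -0.0829  0.056 ] board [ 91.1 -25.2]
wrist piercer 0.74 [ 0.6501 -0.0617  0.    ] board [147.8 -17.8]
scene tin 0.95 [ 0.5099 -0.1016  0.056 ] board [  2.1 -21.8]
scene spike_tip 0.78 [ 0.6039 -0.0771  0.056 ] board [ 99.2 -21.3]
scene piercer 0.9 [ 0.659  -0.0582  0.    ] board [157.3 -16.6]
top tin 0.77 [ 0.5076 -0.109   0.056 ] board [ -2.  -28.4]
top spike_tip 0.77 [ 0.6005 -0.0747  0.056 ] board [ 96.5 -18.1]
top piercer 0.91 [ 0.6571 -0.0627  0.    ] board [154.3 -20.5]
17.45 [ 0.5047762  -0.11059304  0.20683702] [ -5.1 -29.2] [ 0.24 -0.18 -0.5 ] 0.5042130824136829
[[-2.435e-01  9.699e-01 -4.000e-04]
 [ 9.699e-01  2.435e-01  2.000e-04]
 [ 3.000e-04 -3.000e-04 -1.000e+00]]
wrist cylinder fit [  3.2 -26.1] yaw 11.5 IoU 0.956
scene cylinder fit [  1.5 -26.7] yaw 12.8 IoU 0.928
top cylinder fit [18.2 52. ] yaw 16.1 IoU 0.252
top cylinder fit [14.3  3. ] yaw 17.4 IoU 0.323
```

Run:
```python
import cv2
i=cv2.imread("pics/wrist_f.png")[100:260,250:517];cv2.imwrite("pics/cropf.png",cv2.resize(i,None,fx=3,fy=3,interpolation=cv2.INTER_CUBIC))
```

```text
(no output)
```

View pics/cropf.png

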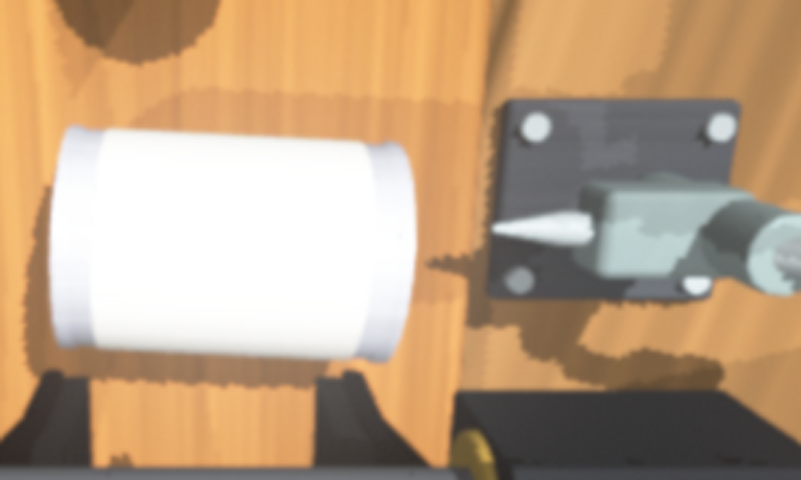

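Run:
```python
import sys; sys.argv=["m","g"]
from m import *
p=bot.capture("wrist")
for n,z,L in(("spike",.056,[(494,228),(588,228)]),("screws",.008,[(536,128),(722,128),(519,281),(697,284)]),("corners",.006,[(507,100),(740,101),(712,301),(489,299)])):
    W=[bf(at(p,(250+c/3,100+r/3),z)) for c,r in L];print(n,W,np.mean(W,0))
```

```text
spike [array([ 93.8, -20. ]), array([125.6, -20.2])] [109.7 -20.1]
screws [array([122.4,   8.5]), array([193.4,   8.3]), array([121.5, -52.1]), array([192.8, -53.6])] [157.525 -22.225]
corners [array([111.,  19.]), array([199.9,  18.3]), array([201.2, -61.4]), array([110.8, -60.2])] [155.725 -21.075]
```

In the same wrist picture, the spike's line is at y = -20.3 mm and the tin's centre at -26.2. That leaves 6 mm to roll, so a 12 mm fingertip stroke.

Call:
play_rows(
  moves=[
    [[0,0,45,0,0,0],[0,0,40,0,0,0],[0,0,11,0,0,0],[0,0,2,0,0,0],[0,0,2,0,0,0]],
  ],
)

```text
time_s: 18.3
position: [0.5046, -0.1109, 0.1081]
tcp_rot: [[-0.244, 0.97, -0.001], [0.97, 0.244, -0.0], [-0.0, -0.001, -1.0]]
force: [-5.3, -0.7, 17.8]
opening: 0.502
grasp_force: 8.7
```

Call:
play_rows(
  moves=[
    [[0,0,0,0,0,0],[0,0,0,0,0,0]],
  ],
)

```text
time_s: 18.5
position: [0.5051, -0.1109, 0.1083]
tcp_rot: [[-0.244, 0.97, 0.001], [0.97, 0.244, -0.001], [-0.001, 0.001, -1.0]]
force: [-2.5, -1.0, 5.6]
opening: 0.499
grasp_force: 2.6
```

Call:
play_rows(
  moves=[
    [[2,0,0,0,0,0],[3,0,0,0,0,0],[3,0,0,0,0,0],[2.5,0,0,0,0,0],[1.5,0,0,0,0,0]],
  ],
)

```text
time_s: 19.0
position: [0.5027, -0.0991, 0.1083]
tcp_rot: [[-0.244, 0.97, 0.002], [0.97, 0.244, -0.001], [-0.002, 0.002, -1.0]]
force: [-1.8, 0.5, 5.7]
opening: 0.499
grasp_force: 2.7
```

Call:
play_rows(
  moves=[
    [[0,0,0,0,0,0],[0,0,-5,0,0,0],[-8,0,-20,0,0,0],[0,0,-45,0,0,0],[0,0,-30,0,0,0]],
  ],
)

```text
time_s: 19.5
position: [0.5049, -0.1072, 0.2095]
tcp_rot: [[-0.243, 0.97, 0.003], [0.97, 0.243, -0.001], [-0.002, 0.003, -1.0]]
force: [0.0, 0.5, -0.2]
opening: 0.503
grasp_force: 0.0
```

Call:
play_rows(
  moves=[
    [[0,0,0,0,0,0],[0,0,0,0,0,0]],
  ],
)

```text
time_s: 19.7
position: [0.5043, -0.1068, 0.2079]
tcp_rot: [[-0.244, 0.97, 0.002], [0.97, 0.244, -0.001], [-0.001, 0.002, -1.0]]
force: [-0.8, 0.1, -1.2]
opening: 0.502
grasp_force: 0.0
```

```bash
python3 m.py h wrist scene
python3 - <<'E'
import cv2
i=cv2.imread("pics/wrist_h.png")[100:260,250:517];cv2.imwrite("pics/croph.png",cv2.resize(i,None,fx=3,fy=3,interpolation=cv2.INTER_CUBIC))
E
```

```text
wrist tin 0.93 [ 0.5117 -0.0997  0.056 ] board [  4.3 -20.4]
wrist spike_tip 0.78 [ 0.596  -0.0825  0.056 ] board [ 90.2 -24.5]
wrist spike_tip 0.5 [ 0.6238 -0.0591  0.056 ] board [123.   -8.7]
wrist piercer 0.67 [ 0.6508 -0.0661  0.    ] board [147.4 -22.2]
scene tin 0.71 [ 0.5149 -0.1034  0.056 ] board [  6.5 -24.8]
scene spike_tip 0.81 [ 0.5872 -0.0811  0.056 ] board [ 82.1 -21. ]
scene piercer 0.81 [ 0.6548 -0.0585  0.    ] board [153.1 -15.8]
20.1 [ 0.50348349 -0.10656088  0.20619205] [ -5.4 -25. ] [-0.08 -0.33  1.04] 0.5010032101844635
[[-2.435e-01  9.699e-01 -1.600e-03]
 [ 9.699e-01  2.435e-01  8.000e-04]
 [ 1.200e-03 -1.400e-03 -1.000e+00]]
wrist cylinder fit [  3.7 -20.5] yaw 10.6 IoU 0.947
scene cylinder fit [  3.2 -20.1] yaw 13.2 IoU 0.91
top cylinder fit [4.3 5. ] yaw 21.8 IoU 0.336
```

View pics/croph.png

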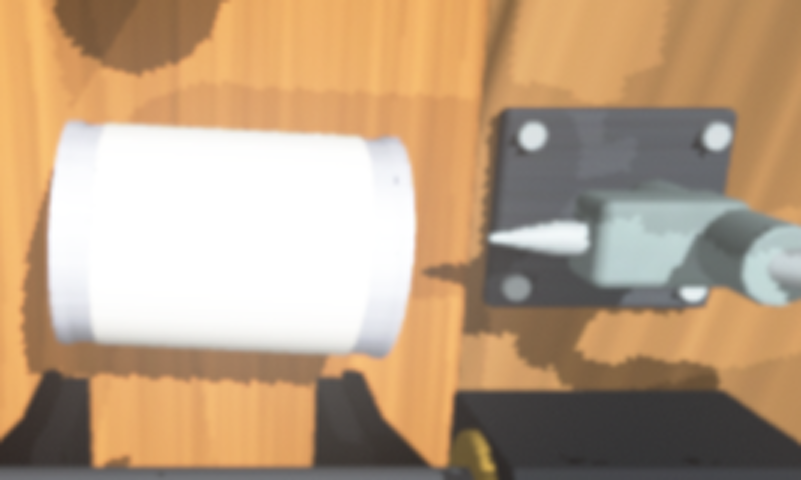

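The crop shows the tin's middle (232,237) level with the spike tip (490,238). The fit gives -20.5 and -20.1 mm against -20.3 for the spike. The arm is clear, so I'm handing in.

```bash
python3 -c "
from rig import bot
print(bot.hand_in())"
```

```text
the job is handed in; nothing more can be done
None
```

I rolled the tin along the board with the fingertips on its top, and it now lies still within about 1 mm of the spike's line by my measurements. It sits roughly 3° off square to the board, and the job is handed in at about 20 s, with the arm clear and no other objects touched.

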